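# Lay the press shaft on its V-cradle and chock it

## Task

Pick up the spare steel shaft (not the brass one) and lower it right down into the two V-notches of the blue cradle, centred lengthwise, before letting go of it. Then chock it against rolling: set the orange saddle chock over the middle of the shaft, between the two V-blocks, so that it straddles the shaft squarely and stands with both feet on the cradle's base plate. Leave the brass shaft where it lies.

Things in the scene. Friction and masses are not known exactly. Their poses are not given: they have to be found in the camera images.
- steel_shaft_center (a point): Centre of the loose silver-grey steel shaft: a plain round bar 24 mm in diameter and 130 mm long, 0.25 to 0.5 kg, lying on the table at the start (centre 12 mm above it). Its x axis runs along the shaft; y and z turn about it as the shaft rolls. It can roll. Grip it across, near the middle.
- steel_shaft: The same steel shaft; x runs along it. The origin lies on its skin, 12 mm from the centre line, half-way along, so take the position from the centre point.
- brass_shaft_center (a point): Centre of the loose yellow brass shaft, of the same size as the steel one (24 mm x 130 mm), x along it. It must stay where it is.
- cradle_seat (a point): Where the steel shaft's centre shall come to lie in the cradle, 36 mm above the table. x runs across the cradle, y along the laid shaft, z up. The two blue V-blocks with black-lined notches (16 mm thick, 68 mm across, 39 mm high above the table) stand at y = -43 and +43 mm, 70 mm free between them; each V opens 120 degrees, its lowest point 22 mm above the table.
- cradle: The cradle, fixed to the table: grey base plate 100 mm (x) by 120 mm (y), 6 mm thick, with the two V-blocks. Origin at the centre of the plate's underside, on the table; axes as the seat's.
- chock_grip (a point): Centre of the grip block on top of the loose orange saddle chock, 67 mm above its feet. The block is 20 mm along x, 34 mm along y, its top 13 mm above this point and its lower end (wider bridge, 34 mm along x) 11 mm below it. Chocked, this point lies 37 mm above cradle_seat, chock x along cradle x, either way round.
- chock: The same chock, about 0.2 kg, upright on the table at the start; origin between its feet, z up. Two jaws splay down from the bridge like an upside-down V; the shaft passes between them along y. The mouth is 48 mm wide at the feet and the jaws clear the laid shaft by 1.5 mm either side. Over all 77 mm along x, 36 mm along y, 80 mm high.

How it is judged:
By the outcome, as a careful person would: the job done as asked, in the order asked, and still so for the second after the job is handed in, with the robot touching nothing.
It also fails if it takes over 58 s, if anything falls off the work surface, if the arm or the gripper's body presses on something with over 40 N, if the wrist force passes 120 N, or if a joint passes its speed limit or range.

## Robot

A 7-joint arm with a two-finger parallel gripper is mounted at the origin on a cart in front of the work surface, level with it; the furniture and walls round the work are solid. World frame = base frame: x ahead of the robot, y to its left, z up, the work surface at z = 0. Lengths are in m, angles in rad, forces in N, time in s.
With the tool pointing down it reaches from about 0.425 to 0.95 m from the base axis. Payload 4.7 kg.
Tool frame: the origin (TCP) lies on the mounting face of the last link; the fingertips stand 182 mm ahead of it and the grasp point (between the pads) lies 164 mm ahead of it (manip.tip_reach is the distance from the TCP to the fingertips, in m); y points along the fingers, x is the direction in which the jaws open and shut, and the axes are right-handed (so a half turn about y gives the same grasp; the last joint's range is limited). The gripper opens to 87 mm and grips with 3 to 60 N. Pads are 19 mm wide; open, the fingers measure 117 mm over their backs; the gripper's body (75 mm by 190 mm) begins 51 mm behind the grasp point.
Start: joints at [-1.242, 0.469, -0.049, 1.532, 0.024, 1.141, -0.082], TCP at [0.236, 0.632, 0.405] pointing down, gripper open.
Joint ranges: [-2.59, 2.59], [-0.33, 1.99], [-1.39, 1.29], [0.1, 2.45], [-1.04, 4.18], [0.21, 1.99], [-2.66, 2.66]. Speed limits (rad/s): [2.57, 2.57, 3.14, 3.14, 3.14, 3.14, 3.14].

## Interface

Orientations are given as a rotation vector (axis times angle).
In Python, from cell import manip gives the robot as it stands. The module is installed in compiled form; this text tells all that it offers.
- The arm moves only by the tool jog_arm, never from a script. Its argument "deltas" is a list of rows, each a list of 7 numbers: the shift along the tool's x, y, z in cm, then the turn, a rotation vector about the tool's x, y, z in degrees, then the opening, from 0 (shut) to 1 (fully open). A call has 1 to 20 rows; each row is the pose to reach, as a shift and turn from the pose commanded when the call began, along the tool's axes at that moment; what a row does not reach only later rows make up. A row lasts 1/10 s, in which the tool goes at most 50 mm and 8.59 degrees, less where a joint would pass 70% of its speed; a pose out of reach is approached as far as the arm can. A call with a gripper value outside its range is refused whole. The fingers move at their own pace and stop on an object; "grip_force" is the grip in N (left out, the last holds). Time passes only in rows, so rows that repeat a pose let the fingers close. It gives the time, the measured TCP pose, the force and the opening at its end, in the units of the state.
- manip.state(): the state, without advancing time (a new reading comes with each control period).
- manip.camera(name): name is "scene" or "side" or "wrist"; returns (picture, depth): 384x512x3 uint8, blue, green, red; 384x512 float32, m along the optical axis (not along the pixel's ray), 0 where there is no reading.
- manip.get_calibration(name): a dict with "mtx" (3x3 intrinsics, pixels), "eye" and "orientation" of the camera in the world; the wrist camera has in their place "mount" (4x4, takes a point from camera to tool coordinates, whose origin is the TCP and whose axes are the tool frame's). Camera axes: x right, y up, looking along -z (the intrinsics and any distortion apply to the point x, -y, -z); pixel columns grow to the right and rows downward; lengths in m; the calibration is good to about 2 mm. A picture is of the moment at which its call begins: read the wrist's pose just before it. get_calibration takes no time and is no camera call.
- manip.job_done(): hands the job in, once; it reports no verdict.
The state is a dict: "clock": time; "q": joint angles; "qvel": joint speeds; "tau": joint torques, N m; "position": TCP position; "tool_rot": TCP orientation; "wrist_force": force on the tool from outside, world axes, zero at the start; "ft_torque": the same for the moment, N m; "opening": opening from 0.0 (shut) to 1.0 (fully open).
Only numpy, scipy, OpenCV 4.12 (cv2) and the standard library are available. Lean on these libraries where they do the work, as an engineer would, in place of code of your own. Each camera call takes 0.05 s, during which the arm holds its last target.

## Working session

There is one attempt and no reset: what is moved stays moved. The work goes in short steps, Python scripts to look and compute and a tool call to move; the robot and the scene stay as the last step left them, time stands still between calls to the robot, and variables do not carry over. Pictures are saved under pics/ and viewed, and the job is handed in when it is done.

Besides the shell and the picture viewer there is one more tool, called after "Request:" as a command line: name --pt "numbers of a row" for each row, then --argument value for the rest. jog_arm: Moves the arm, as the interface text tells. Its arguments: {"type":"object","properties":{"deltas":{"type":"array"},"grip_force":{"type":"number"}},"required":["deltas"]}

```bash
mkdir -p pics
cat > h.py <<'E'
import numpy as np, cv2
from scipy.spatial.transform import Rotation as R
from cell import manip
def snap(n,f):
    s=manip.state(); im,d=manip.camera(n); cv2.imwrite(f'pics/{f}.png',im); np.savez(f'{f}.npz',im=im,d=d,pos=s['position'],rot=s['tool_rot'])
    return s,im,d
E
python3 - <<'E'
from h import *
print(manip.state(), manip.tip_reach)
for n in ('scene','side','wrist'):
    snap(n,n+'0'); print(n,manip.get_calibration(n))
print(manip.state()['clock'])
E
```

```text
{'clock': 0.0, 'q': array([-1.24188015,  0.46942818, -0.04859831,  1.53371487,  0.02413052,
        1.14093475, -0.08231753]), 'qvel': array([ 2.31639722e-04,  4.19277913e-04, -1.58675397e-04, -5.46536413e-04,
        2.49224218e-04, -4.62058176e-04, -1.54086659e-05]), 'tau': array([-1.82127474e-04, -5.07973266e+01, -8.02849839e-02, -2.36155683e+01,
       -6.11535413e-02,  3.78446910e-02,  1.71218926e-04]), 'position': array([0.23629841, 0.63202469, 0.40369916]), 'tool_rot': array([-1.35867259, -0.94064473,  0.94313046]), 'wrist_force': array([ 0.35269551,  0.40404042, -0.40381846]), 'ft_torque': array([-0.06019273, -0.04086472,  0.03286816]), 'opening': 1.0006085704625345} 0.1822
scene {'mtx': array([[369.90174611,   0.        , 251.15971484],
       [  0.        , 369.90174611, 191.42022261],
       [  0.        ,   0.        ,   1.        ]]), 'eye': array([0.1376738 , 0.37571576, 0.48949198]), 'orientation': array([ 0.38813479, -1.31934341, -2.23427545])}
side {'mtx': array([[470.81610991,   0.        , 249.90182778],
       [  0.        , 470.81610991, 188.60113518],
       [  0.        ,   0.        ,   1.        ]]), 'eye': array([ 0.24081166, -1.15961254,  0.59575784]), 'orientation': array([ 1.06728765, -0.15436005, -0.28765937])}
wrist {'mtx': array([[326.77691387,   0.        , 254.44619836],
       [  0.        , 326.77691387, 189.16909727],
       [  0.        ,   0.        ,   1.        ]]), 'mount': array([[ 9.99999427e-01, -8.79062767e-04, -6.10908009e-04,
         5.03121630e-04],
       [-3.15771560e-04,  3.03057890e-01, -9.52972096e-01,
         1.84907894e-02],
       [ 1.02286278e-03,  9.52971743e-01,  3.03057439e-01,
         8.47298816e-02],
       [ 0.00000000e+00,  0.00000000e+00,  0.00000000e+00,
         1.00000000e+00]])}
0.15
```

View pics/scene0.png

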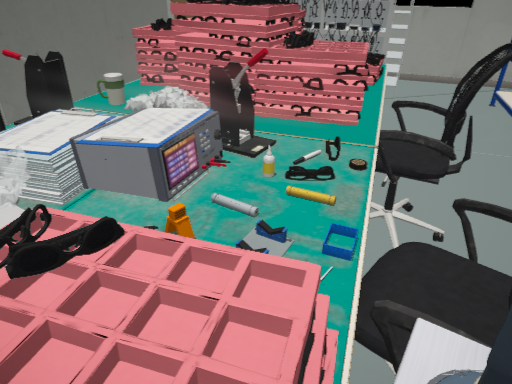

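View pics/side0.png

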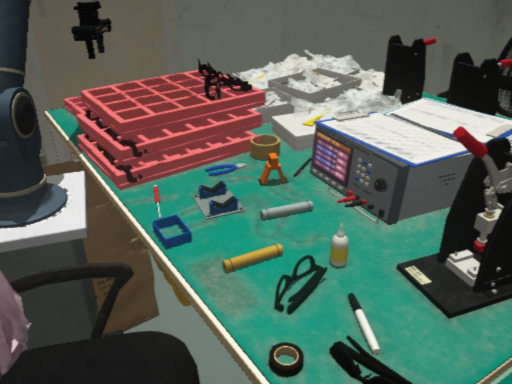

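View pics/wrist0.png

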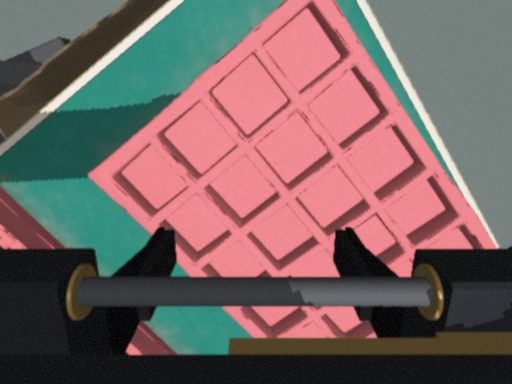

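Run:
```python
from h import *
s=np.load('wrist0.npz'); print(R.from_rotvec(s['rot']).as_matrix())
```

```text
[[ 3.50191665e-01 -5.33717873e-04 -9.36677913e-01]
 [ 9.36676387e-01 -1.69324575e-03  3.50192059e-01]
 [-1.77292966e-03 -9.99998424e-01 -9.30396200e-05]]
```

```bash
cat >> h.py <<'E'
def cam(n,z=None):
    c=manip.get_calibration(n)
    if n=='wrist':
        T=np.eye(4);T[:3,:3]=R.from_rotvec(z['rot']).as_matrix();T[:3,3]=z['pos']
        M=T@c['mount']; return c['mtx'],M[:3,:3],M[:3,3]
    return c['mtx'],R.from_rotvec(c['orientation']).as_matrix(),c['eye']
def cloud(n,z):
    K,Rm,e=cam(n,z); d=z['d']; v,u=np.mgrid[:384,:512]
    p=np.stack([(u-K[0,2])/K[0,0]*d,-(v-K[1,2])/K[1,1]*d,-d],-1)
    return p@Rm.T+e
def proj(n,z,P):
    K,Rm,e=cam(n,z); p=(np.asarray(P)-e)@Rm; return np.stack([K[0,2]+K[0,0]*p[...,0]/-p[...,2],K[1,2]+K[1,1]*-p[...,1]/-p[...,2]],-1)
E
python3 - <<'E'
from h import *
for n,pts in (('side',[(264,213),(310,208),(287,210),(228,264),(280,250),(218,200),(214,189),(222,206),(273,160),(265,183),(283,181),(195,200),(240,209),(172,225),(265,145),(225,170),(300,165)]),('scene',[(215,198),(254,212),(178,212),(270,235),(250,243),(264,240)])):
    z=np.load(n+'0.npz'); c=cloud(n,z)
    for u,v in pts: print(n,u,v,c[v,u].round(3))
for n in('side','scene'):
    z=np.load(n+'0.npz'); im=z['im']
    b=(slice(130,290),slice(140,340)) if n=='side' else (slice(150,270),slice(160,360))
    cv2.imwrite(f'pics/{n}0c.png',cv2.resize(im[b],None,fx=4 if n=='scene' else 3.75,fy=4 if n=='scene' else 3.75,interpolation=cv2.INTER_CUBIC)[:600])
E
```

```text
side 264 213 [ 0.553 -0.268  0.019]
side 310 208 [ 0.669 -0.273  0.012]
side 287 210 [ 0.611 -0.27   0.016]
side 228 264 [ 0.421 -0.428  0.019]
side 280 250 [ 0.538 -0.414  0.016]
side 218 200 [ 0.471 -0.151  0.006]
side 214 189 [ 0.469 -0.125  0.024]
side 222 206 [ 0.467 -0.212  0.023]
side 273 160 [ 0.634 -0.11   0.073]
side 265 183 [ 0.613 -0.105  0.007]
side 283 181 [ 0.662 -0.113  0.008]
side 195 200 [ 0.416 -0.132  0.006]
side 240 209 [ 0.51  -0.215  0.008]
side 172 225 [ 0.343 -0.222  0.002]
side 265 145 [0.668 0.049 0.047]
side 225 170 [ 0.529 -0.005  0.013]
side 300 165 [ 0.748 -0.027  0.003]
scene 215 198 [ 0.663 -0.248  0.018]
scene 254 212 [ 0.548 -0.253  0.015]
scene 178 212 [ 0.629 -0.086  0.072]
scene 270 235 [ 0.467 -0.196  0.015]
scene 250 243 [ 0.493 -0.156  0.006]
scene 264 240 [ 0.474 -0.183  0.007]
```

View pics/side0c.png

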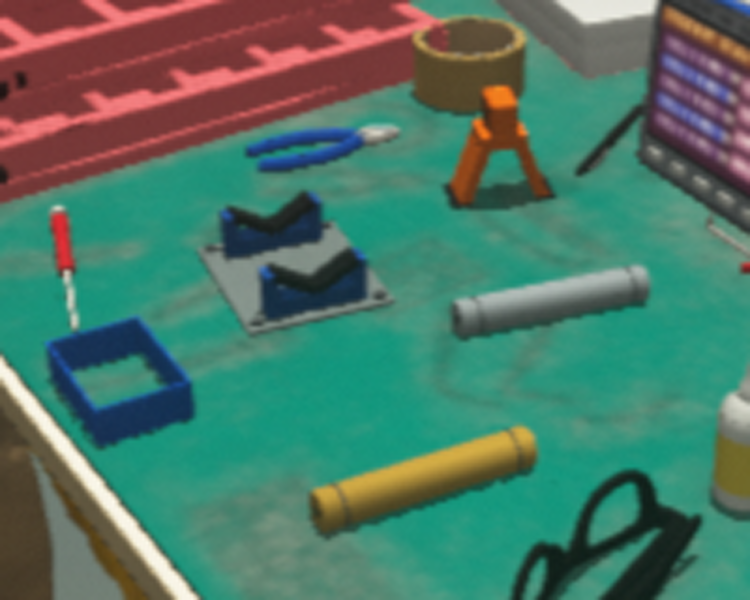

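View pics/scene0c.png

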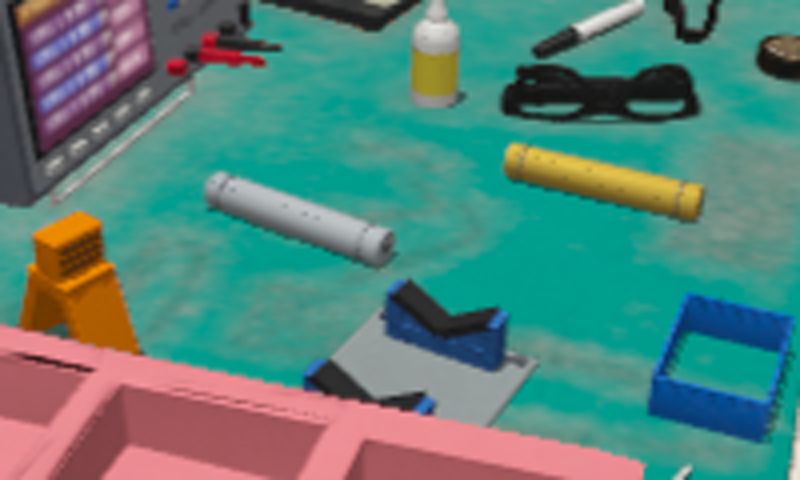

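Run:
```python
from h import *
P=[]
for n in('side','scene'):
    z=np.load(n+'0.npz'); c=cloud(n,z)[z['d']>0]; P.append(c)
P=np.vstack(P)
# max-height grid
for x in np.arange(.2,1.0,.05):
    print('%.2f'%x,[ (lambda q: round(q[:,2].max(),2) if len(q)>2 else None)(P[(abs(P[:,0]-x)<.025)&(abs(P[:,1]-y)<.025)&(P[:,2]<.6)]) for y in np.arange(-.5,.65,.05)])
```

```text
0.20 [np.float64(-0.23), np.float64(-0.22), np.float64(-0.23), np.float64(-0.22), np.float64(-0.23), np.float64(-0.06), np.float64(-0.06), None, None, np.float64(0.0), np.float64(0.0), np.float64(0.06), np.float64(0.11), np.float64(0.18), np.float64(0.18), np.float64(0.18), np.float64(0.18), np.float64(0.18), None, None, None, np.float64(0.34), np.float64(0.41)]
0.25 [np.float64(-0.23), np.float64(-0.22), np.float64(-0.23), np.float64(-0.22), np.float64(-0.23), np.float64(0.0), np.float64(0.0), np.float64(0.0), np.float64(0.01), np.float64(0.0), np.float64(0.18), np.float64(0.18), np.float64(0.18), np.float64(0.18), np.float64(0.18), np.float64(0.18), np.float64(0.18), np.float64(0.18), np.float64(0.18), None, None, np.float64(0.39), np.float64(0.41)]
0.30 [np.float64(-0.23), np.float64(-0.0), np.float64(0.0), np.float64(0.0), np.float64(0.03), np.float64(0.03), np.float64(0.03), np.float64(0.01), np.float64(0.01), np.float64(0.01), np.float64(0.18), np.float64(0.18), np.float64(0.18), np.float64(0.18), np.float64(0.18), np.float64(0.18), np.float64(0.18), np.float64(0.18), np.float6
[... 4378 characters left out ...]
64(0.17), np.float64(0.17), np.float64(0.17), np.float64(0.17), np.float64(0.18), np.float64(0.0), np.float64(0.0), None, np.float64(0.12), np.float64(0.1), np.float64(0.07), np.float64(0.09), np.float64(0.09), np.float64(0.05), np.float64(0.06), np.float64(0.07), np.float64(0.07), np.float64(0.07), np.float64(0.07)]
0.95 [None, np.float64(0.0), np.float64(0.17), np.float64(0.17), np.float64(0.17), np.float64(0.17), np.float64(0.17), np.float64(0.17), np.float64(0.16), np.float64(0.16), np.float64(0.13), np.float64(0.1), np.float64(0.11), np.float64(0.11), np.float64(0.09), np.float64(0.07), None, None, np.float64(0.07), np.float64(0.07), np.float64(0.07), np.float64(0.07), np.float64(0.08)]
```

Request:
jog_arm --pt "-66.8 -10 -59 0 69.5 0 1" --pt "-66.8 -10 -59 0 69.5 0 1" --pt "-66.8 -10 -59 0 69.5 0 1" --pt "-66.8 -10 -59 0 69.5 0 1" --pt "-66.8 -10 -59 0 69.5 0 1" --pt "-66.8 -10 -59 0 69.5 0 1" --pt "-66.8 -10 -59 0 69.5 0 1" --pt "-66.8 -10 -59 0 69.5 0 1" --pt "-66.8 -10 -59 0 69.5 0 1" --pt "-66.8 -10 -59 0 69.5 0 1" --pt "-66.8 -10 -59 0 69.5 0 1" --pt "-66.8 -10 -59 0 69.5 0 1" --pt "-66.8 -10 -59 0 69.5 0 1" --pt "-66.8 -10 -59 0 69.5 0 1" --pt "-66.8 -10 -59 0 69.5 0 1" --pt "-66.8 -10 -59 0 69.5 0 1" --pt "-66.8 -10 -59 0 69.5 0 1" --pt "-66.8 -10 -59 0 69.5 0 1" --pt "-66.8 -10 -59 0 69.5 0 1" --pt "-66.8 -10 -59 0 69.5 0 1"

```text
clock: 2.15
position: [0.5549, -0.201, 0.5041]
tool_rot: [-1.571, 0.003, -0.001]
wrist_force: [-0.5, 1.2, -1.4]
opening: 0.995
```

Run:
```python
from h import *
s,im,d=snap('wrist','wrist1'); print(s['position'],s['tool_rot'],s['q'])
```

```text
[ 0.55492746 -0.20101407  0.50409213] [-1.57085020e+00  3.11082762e-03 -1.01813377e-03] [-0.2871878   0.30200303  0.73393385  1.63897582 -0.20869459  1.28253945
  0.48152019]
```

View pics/wrist1.png

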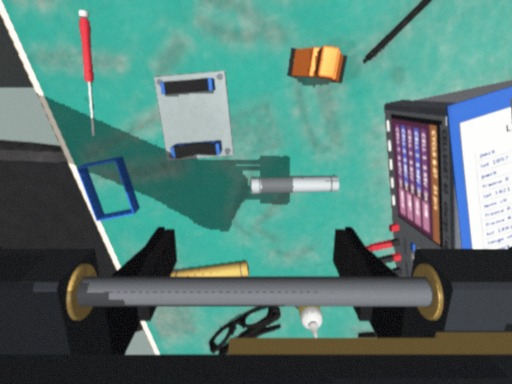

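Run:
```python
from h import *
z=np.load('wrist1.npz'); im=z['im']
cv2.imwrite('pics/w1a.png',cv2.resize(im[60:200,145:345],None,fx=4,fy=4,interpolation=cv2.INTER_CUBIC))
cv2.imwrite('pics/w1b.png',cv2.resize(im[35:95,280:360],None,fx=8,fy=8,interpolation=cv2.INTER_CUBIC))
c=cloud('wrist',z)
P=c[(z['d']>0)]; print('table',np.median(c[100:140,260:360,2]))
m=(c[...,2]>.008)&(c[...,0]>.5)&(c[...,0]<.7)&(c[...,1]>-.30)&(c[...,1]<-.2)&(np.mgrid[:384,:512][0]<215)
q=c[m]; print(len(q),q.min(0),q.max(0)); mu=q.mean(0);u,s,v=np.linalg.svd(q[:,:2]-mu[:2],full_matrices=False);print(mu,v[0])
t=(q[:,:2]-mu[:2])@v[0]; w=(q[:,:2]-mu[:2])@v[1]; print(np.percentile(t,[0,2,98,100]),np.percentile(w,[0,2,50,98,100]))
vv,uu=np.where(m); print(uu.min(),uu.max(),vv.min(),vv.max())
# instrument edge, lower part
k=(c[...,2]>.03)&(c[...,2]<.2)&(c[...,0]>.68)&(np.mgrid[:384,:512][0]<215)
for y in (-.3,-.25,-.2,-.15,-.1,-.05): 
    kk=k&(abs(c[...,1]-y)<.02); print(y,c[kk][:,0].min() if kk.any() else None)
```

```text
table 0.004266945895901125
1445 [ 0.50022427 -0.27101994  0.00803985] [ 0.67768553 -0.20042307  0.0401642 ]
[ 0.60691559 -0.25370216  0.02236982] [ 0.99064126 -0.13649139]
[-0.11278293 -0.10792254  0.06745789  0.07206083] [-0.03883746 -0.03504882  0.00129011  0.02030836  0.02403524]
216 338 146 193
-0.3 0.7478831821880916
-0.25 0.7379433549543539
-0.2 0.7277933063315538
-0.15 0.7230451907806533
-0.1 0.7791655447070172
-0.05 None
```

View pics/w1a.png

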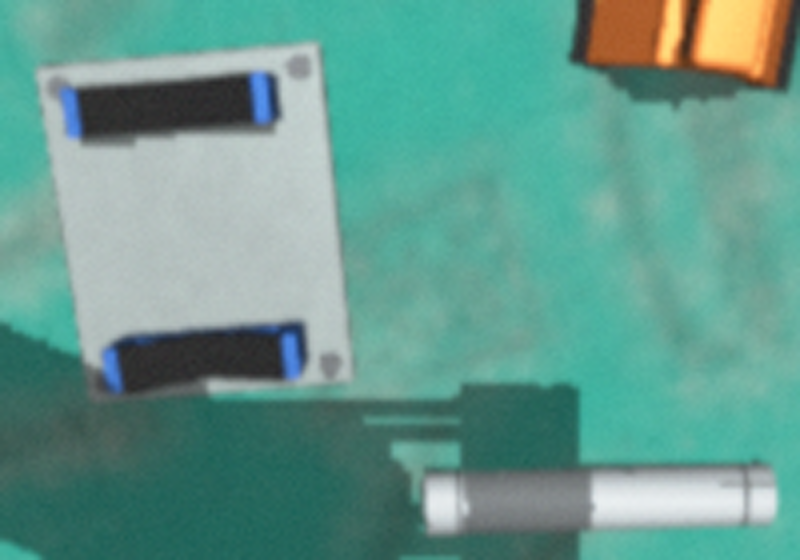

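View pics/w1b.png

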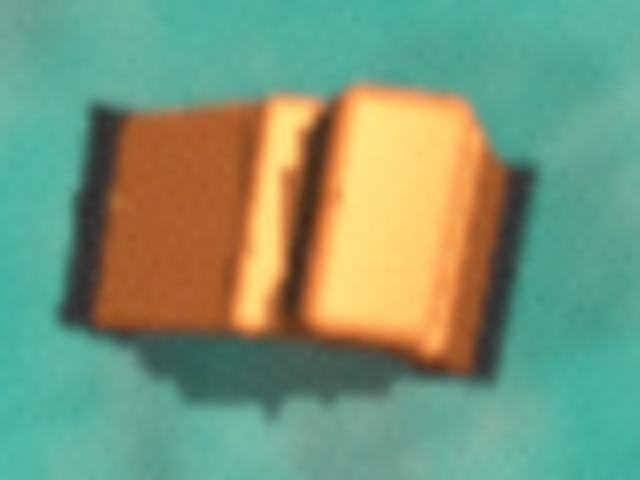

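```bash
cat >> h.py <<'E'
from scipy.optimize import least_squares
def un(pts,f,u0,v0): return (np.array(pts,float)+.5)/f-.5+np.array([u0,v0])
def fit(n,z,px,M,x0):
    M=np.array(M,float)
    def tr(x):
        c,s=np.cos(x[2]),np.sin(x[2]); return np.c_[x[0]+c*M[:,0]-s*M[:,1],x[1]+s*M[:,0]+c*M[:,1],M[:,2]]
    r=least_squares(lambda x:(proj(n,z,tr(x))-px).ravel(),x0)
    return r.x.round(4),np.degrees(r.x[2]).round(2),r.fun.reshape(-1,2).round(1).tolist()
E
python3 - <<'E'
from h import *
z=np.load('wrist1.npz')
px=un([(38,67),(318,43),(352,378),(94,400)],4,145,60)
print('cradle',fit('wrist',z,px,[(-.05,.06,.006),(.05,.06,.006),(.05,-.06,.006),(-.05,-.06,.006)],[.467,-.16,0]))
px=un([(424,473),(776,465),(778,520),(426,533)],4,145,60)
print('steel',fit('wrist',z,px,[(-.065,.012,.012),(.065,.012,.012),(.065,-.012,.012),(-.065,-.012,.012)],[.6,-.26,0]))
h=.0385
px=un([(93,105),(60,322),(535,165),(490,380),(340,90),(465,100),(432,332),(305,330)],8,280,35)
print('chock',fit('wrist',z,px,[(-h,.018,0),(-h,-.018,0),(h,.018,0),(h,-.018,0),(-.01,.017,.08),(.01,.017,.08),(.01,-.017,.08),(-.01,-.017,.08)],[.635,-.1,0]))
E
```

```text
cradle (array([ 0.468 , -0.1595,  0.0809]), np.float64(4.64), [[-0.9, -0.5], [0.7, -0.8], [1.1, 0.8], [-0.8, 0.7]])
steel (array([ 0.6147, -0.2589,  0.032 ]), np.float64(1.84), [[1.0, -0.1], [-0.4, -0.8], [-1.6, 0.6], [1.0, 0.1]])
chock (array([ 0.6393, -0.09  , -0.1168]), np.float64(-6.69), [[-0.8, 0.2], [-0.4, 0.7], [-0.8, -0.3], [-0.2, 0.1], [0.2, -1.5], [1.8, -0.5], [0.4, 1.7], [-0.6, -0.2]])
```

Request:
jog_arm --pt "5.8 17.4 -5.8 0 -91.7 0 1" --pt "5.8 17.4 -5.8 0 -91.7 0 1" --pt "5.8 17.4 -5.8 0 -91.7 0 1" --pt "5.8 17.4 -5.8 0 -91.7 0 1" --pt "5.8 17.4 -5.8 0 -91.7 0 1" --pt "5.8 17.4 -5.8 0 -91.7 0 1" --pt "5.8 17.4 -5.8 0 -91.7 0 1" --pt "5.8 17.4 -5.8 0 -91.7 0 1" --pt "5.8 17.4 -5.8 0 -91.7 0 1" --pt "5.8 17.4 -5.8 0 -91.7 0 1" --pt "5.8 17.4 -5.8 0 -91.7 0 1" --pt "5.8 17.4 -5.8 0 -91.7 0 1" --pt "5.8 17.4 -5.8 0 -91.7 0 1" --pt "5.8 17.4 -5.8 0 -91.7 0 1"

```text
clock: 3.6
position: [0.6132, -0.257, 0.3308]
tool_rot: [-1.195, -1.231, 1.231]
wrist_force: [-0.3, -0.1, 0.5]
opening: 1.007
```

Run:
```python
from h import *
s,im,d=snap('wrist','wrist2'); print(s['position'],s['q']);print(R.from_rotvec(s['tool_rot']).as_matrix().round(4))
```

```text
[ 0.61316908 -0.2570113   0.33075445] [ 0.14024554  0.52520071  0.27704469  1.64901825 -0.16512131  0.99059358
  2.07299241]
[[-2.960e-02 -1.000e-04 -9.996e-01]
 [ 9.996e-01  4.000e-04 -2.960e-02]
 [ 4.000e-04 -1.000e+00  1.000e-04]]
```

View pics/wrist2.png

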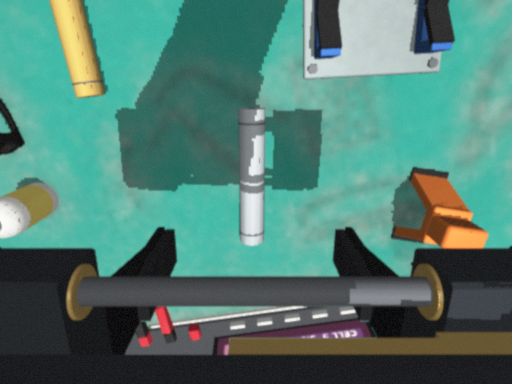

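Run:
```python
from h import *
z=np.load('wrist2.npz'); im=z['im']
cv2.imwrite('pics/w2a.png',cv2.resize(im[95:255,200:300],None,fx=3.75,fy=3.75,interpolation=cv2.INTER_CUBIC))
cv2.imwrite('pics/w2b.png',cv2.resize(im[0:100,290:460],None,fx=4,fy=4,interpolation=cv2.INTER_CUBIC))
g=cv2.cvtColor(im,cv2.COLOR_BGR2HSV)[...,1]
m=(g<90).astype(np.uint8); m[:104]=0;m[248:]=0;m[:,:230]=0;m[:,275:]=0
m=cv2.morphologyEx(m,cv2.MORPH_OPEN,np.ones((3,3)))
c=max(cv2.findContours(m,0,2)[0],key=cv2.contourArea); r=cv2.minAreaRect(c); print(r,cv2.boxPoints(r))
```

```text
((247.26988220214844, 174.20956420898438), (35.3723030090332, 141.5339813232422), 1.709814190864563) [[227.4801  244.41733]
 [231.70312 102.94637]
 [267.05966 104.0018 ]
 [262.83664 245.47275]]
```

View pics/w2a.png

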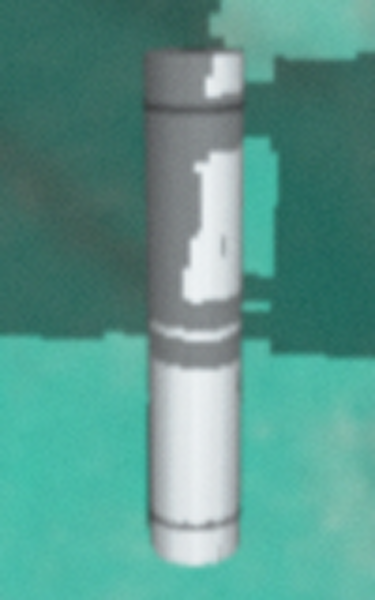

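View pics/w2b.png

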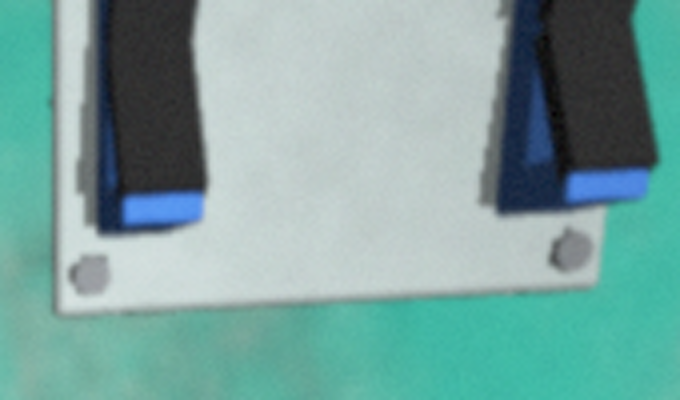

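Run:
```python
from h import *
z=np.load('wrist2.npz')
px=un([(194,49),(195.5,565),(144,52),(244,52),(150,555),(241,555)],3.75,200,95)
M=[(-.065,0,.005),(.065,0,.022),(-.065,-.012,.013),(-.065,.012,.013),(.065,-.012,.013),(.065,.012,.013)]
print('steel',fit('wrist',z,px,M,[.61,-.26,0]))
px=un([(58,313),(597,288)],4,290,0)
print('cradle',fit('wrist',z,px,[(.05,-.06,.006),(.05,.06,.006)],[.467,-.16,0.08]))
c=cloud('wrist',z); print('table z',np.median(c[200:230,80:120,2]),np.median(c[200:240,290:330,2]), 'shaft top',c[150:210,251,2].max(),np.median(c[200:235,251],0),np.median(c[115:150,251],0), 'plate',np.median(c[20:60,345:400,2]))
```

```text
steel (array([ 0.6141, -0.2586,  0.0312]), np.float64(1.79), [[0.1, 0.9], [-0.0, -0.0], [-0.1, 0.7], [0.1, 0.7], [0.3, -1.5], [-0.3, -1.5]])
cradle (array([ 0.4669, -0.159 ,  0.0736]), np.float64(4.22), [[-0.6, -0.0], [0.6, 0.1]])
table z 0.004174586800584884 0.004244018190984911 shaft top 0.3122686430875822 [ 0.64767734 -0.25810177  0.02538476] [ 0.56759672 -0.2602913   0.02583283] plate 0.007665508283162065
```

Request:
jog_arm --pt "-0.15 5 -0.1 0 0 0 1" --pt "-0.15 10 -0.1 0 0 0 1" --pt "-0.15 12.5 -0.1 0 0 0 1" --pt "-0.15 14 -0.1 0 0 0 1" --pt "-0.15 14.5 -0.1 0 0 0 1" --pt "-0.15 14.5 -0.1 0 0 0 1" --pt "-0.15 14.5 -0.1 0 0 0 0.4" --pt "-0.15 14.5 -0.1 0 0 0 0.3" --pt "-0.15 14.5 -0.1 0 0 0 0.2" --pt "-0.15 14.5 -0.1 0 0 0 0" --pt "-0.15 14.5 -0.1 0 0 0 0" --pt "-0.15 14.5 -0.1 0 0 0 0" --pt "-0.15 14.5 -0.1 0 0 0 0" --pt "-0.15 14.5 -0.1 0 0 0 0" --grip_force 30

```text
clock: 5.05
position: [0.6141, -0.2595, 0.1856]
tool_rot: [-1.195, -1.231, 1.231]
wrist_force: [-0.1, -0.1, 0.3]
opening: 0.356
```

Request:
jog_arm --pt "0 0 0 0 0 0 0" --pt "0 0 0 0 0 0 0" --pt "0 0 0 0 0 0 0" --pt "0 0 0 0 0 0 0" --pt "0 0 0 0 0 0 0" --grip_force 30

```text
clock: 5.55
position: [0.6141, -0.2596, 0.1856]
tool_rot: [-1.195, -1.231, 1.231]
wrist_force: [-0.0, 0.0, -0.0]
opening: 0.27
```

Request:
jog_arm --pt "0 -2 0 0 0 0 0" --pt "0 -6 0 0 0 0 0" --pt "2 -10 3 0 8 0 0" --pt "5 -14.4 7 0 16 0 0" --pt "8 -14.4 11 0 24 0 0" --pt "10.5 -14.4 14.3 0 32 0 0" --pt "10.5 -14.4 14.3 0 40 0 0" --pt "10.5 -14.4 14.3 0 48 0 0" --pt "10.5 -14.4 14.3 0 56 0 0" --pt "10.5 -14.4 14.3 0 64 0 0" --pt "10.5 -14.4 14.3 0 72 0 0" --pt "10.5 -14.4 14.3 0 80 0 0" --pt "10.5 -14.4 14.3 0 86 0 0" --pt "10.5 -14.4 14.3 0 87.2 0 0" --pt "10.5 -14.4 14.3 0 87.2 0 0" --pt "10.5 -14.4 14.3 0 87.2 0 0"

```text
clock: 7.15
position: [0.4679, -0.1586, 0.3295]
tool_rot: [-1.569, -0.063, 0.063]
wrist_force: [0.3, -0.2, -3.5]
opening: 0.267
```

Run:
```python
from h import *
s,im,d=snap('wrist','wrist3'); print(s['position'],s['q'],s['wrist_force'],s['opening']);print(R.from_rotvec(s['tool_rot']).as_matrix().round(4))
snap('side','side3');im=np.load('side3.npz')['im'];cv2.imwrite('pics/s3.png',cv2.resize(im[100:260,120:320],None,fx=3.75,fy=3.75,interpolation=cv2.INTER_CUBIC))
```

```text
[ 0.46787934 -0.15864597  0.32950103] [-0.29041885  0.29869272  0.64482891  2.06427465 -0.2376879   0.85086555
  0.57152579] [ 0.2947229  -0.18784521 -3.51162999] 0.2668747767872583
[[ 9.968e-01 -6.000e-04 -8.010e-02]
 [ 8.010e-02  4.000e-04  9.968e-01]
 [-5.000e-04 -1.000e+00  4.000e-04]]
```

View pics/wrist3.png

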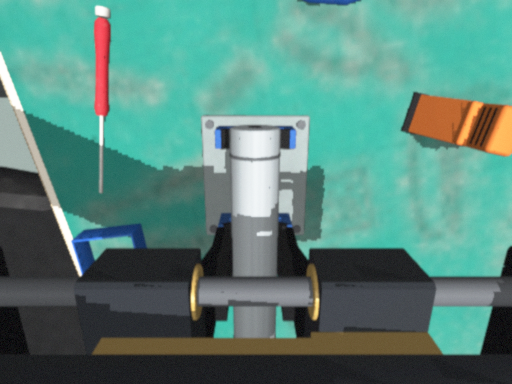

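View pics/s3.png

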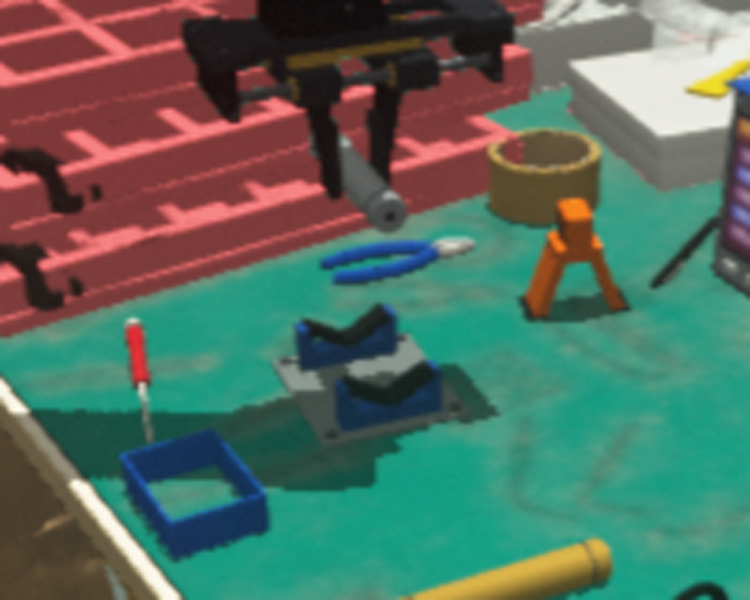

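Run:
```python
from h import *
z=np.load('wrist3.npz'); im=z['im']
cv2.imwrite('pics/w3.png',cv2.resize(im[105:255,190:320],None,fx=4,fy=4,interpolation=cv2.INTER_CUBIC))
c=cloud('wrist',z)
for v in (135,145,155,170,180,190,200,210,220,230,240): print(v,c[v,250:262].mean(0).round(4))
```

```text
135 [ 0.4625 -0.0947  0.1688]
145 [ 0.4629 -0.099   0.169 ]
155 [ 0.4632 -0.1034  0.1692]
170 [ 0.4638 -0.1102  0.1692]
180 [ 0.4642 -0.1148  0.1691]
190 [ 0.4646 -0.1196  0.1691]
200 [ 0.465  -0.1244  0.169 ]
210 [ 0.4654 -0.1293  0.1692]
220 [ 0.4658 -0.1342  0.1693]
230 [ 0.4662 -0.1394  0.1692]
240 [ 0.4666 -0.1447  0.169 ]
```

View pics/w3.png

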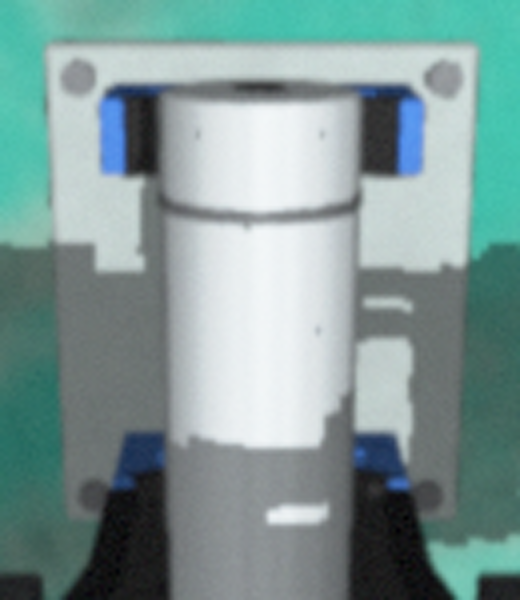

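Run:
```python
from h import *
z=np.load('wrist3.npz')
px=un([(46,44),(478,44),(455,517),(67,517),(102,98),(422,98),(102,174),(422,174)],4,190,105)
M=[(-.05,.06,.006),(.05,.06,.006),(.05,-.06,.006),(-.05,-.06,.006),(-.034,.051,.039),(.034,.051,.039),(-.034,.035,.039),(.034,.035,.039)]
print('cradle',fit('wrist',z,px,M,[.467,-.16,0.08]))
print('cradle',fit('wrist',z,px[:4],M[:4],[.467,-.16,0.08]))
h=.1555
px=un([(160,95),(359,95),(169,440),(353,440),(260,82)],4,190,105)
# shaft along y (yaw ~ 4.6): fix sides by x, end by lower rim (z-.011)
M=[(-.012,.065,h),(.012,.065,h),(0,.065,h-.012)]
print('shaft',fit('wrist',z,px[[0,1,4]],M,[.467,-.16,0.08]))
print('shaft yaw', [ (proj('wrist',z,[.4679-a*np.sin(.0803),-.1586+a*np.cos(.0803),h])) for a in (.06,.01)], px[:2].mean(0),px[2:4].mean(0))
```

```text
cradle (array([ 0.4678, -0.1594,  0.0805]), np.float64(4.61), [[-0.8, -0.9], [0.7, -0.9], [0.4, 0.6], [-0.2, 0.5], [-1.2, 0.1], [1.2, 0.2], [-0.5, 0.3], [0.4, 0.4]])
cradle (array([ 0.4678, -0.1597,  0.0804]), np.float64(4.6), [[-0.8, -0.7], [0.7, -0.5], [0.3, 0.9], [-0.3, 0.8]])
shaft (array([ 0.4673, -0.1583,  0.0813]), np.float64(4.66), [[-0.5, -0.1], [0.6, -0.1], [-0.1, 0.2]])
shaft yaw [array([255.91649705, 139.69289829]), array([255.69686314, 235.23854691])] [254.5   128.375] [254.875 214.625]
```

Request:
jog_arm --pt "0.03 4 -0.1 0 0 0 0" --pt "0.03 8 -0.1 0 0 0 0" --pt "0.03 10 -0.1 0 0 0 0" --pt "0.03 11 -0.1 0 0 0 0" --pt "0.03 11.4 -0.1 0 0 0 0" --pt "0.03 11.6 -0.1 0 0 0 0" --pt "0.03 11.7 -0.1 0 0 0 0" --pt "0.03 11.7 -0.1 0 0 0 0"

```text
clock: 8.05
position: [0.4688, -0.1599, 0.2135]
tool_rot: [-1.57, -0.063, 0.06]
wrist_force: [-0.5, 0.0, -2.4]
opening: 0.266
```

Run:
```python
from h import *
s,im,d=snap('wrist','wrist4'); print(s['position'],s['wrist_force'],s['ft_torque'],s['opening'])
snap('side','side4');im=np.load('side4.npz')['im'];cv2.imwrite('pics/s4.png',cv2.resize(im[140:240,160:280],None,fx=6,fy=6,interpolation=cv2.INTER_CUBIC))
```

```text
[ 0.46882099 -0.15987948  0.2135345 ] [-0.54647349  0.01023971 -2.40778658] [-0.11111102  0.04959966 -0.00734008] 0.2664979588183991
```

View pics/wrist4.png

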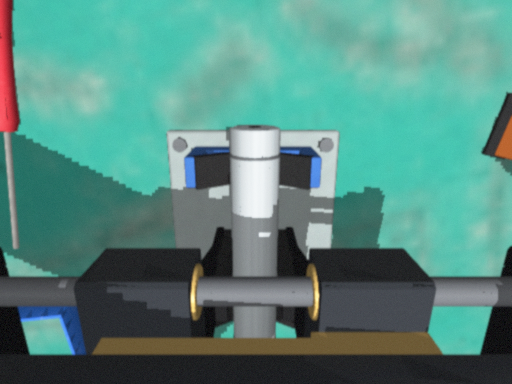

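View pics/s4.png

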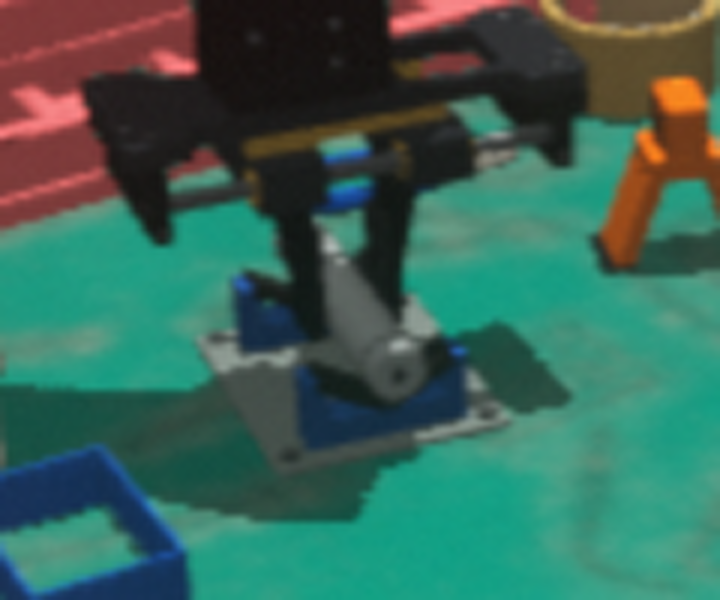

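Request:
jog_arm --pt "-0.1 0.1 0.0 0 0 0 0" --pt "-0.1 0.2 0.0 0 0 0 0" --pt "-0.1 0.3 0.0 0 0 0 0" --pt "-0.1 0.3 0.0 0 0 0 0"

```text
clock: 8.55
position: [0.4677, -0.1599, 0.2099]
tool_rot: [-1.57, -0.062, 0.061]
wrist_force: [-0.0, 0.5, -0.7]
opening: 0.265
```

Request:
jog_arm --pt "0 0.05 0 0 0 0 0" --pt "0 0.1 0 0 0 0 0" --pt "0 0.1 0 0 0 0 0"

```text
clock: 8.85
position: [0.4679, -0.16, 0.2095]
tool_rot: [-1.569, -0.063, 0.061]
wrist_force: [-1.4, 1.2, 6.2]
opening: 0.268
```

Run:
```python
from h import *
s,im,d=snap('wrist','wrist5'); print(s['position'],s['wrist_force'],s['ft_torque'],s['opening'])
cv2.imwrite('pics/w5.png',cv2.resize(im[110:260,150:350],None,fx=4,fy=4,interpolation=cv2.INTER_CUBIC))
```

```text
[ 0.46791117 -0.15998982  0.20950713] [-1.43490094  1.18350632  6.2210536 ] [ 0.18835564  0.37112739 -0.03333396] 0.26825024398162606
```

View pics/w5.png

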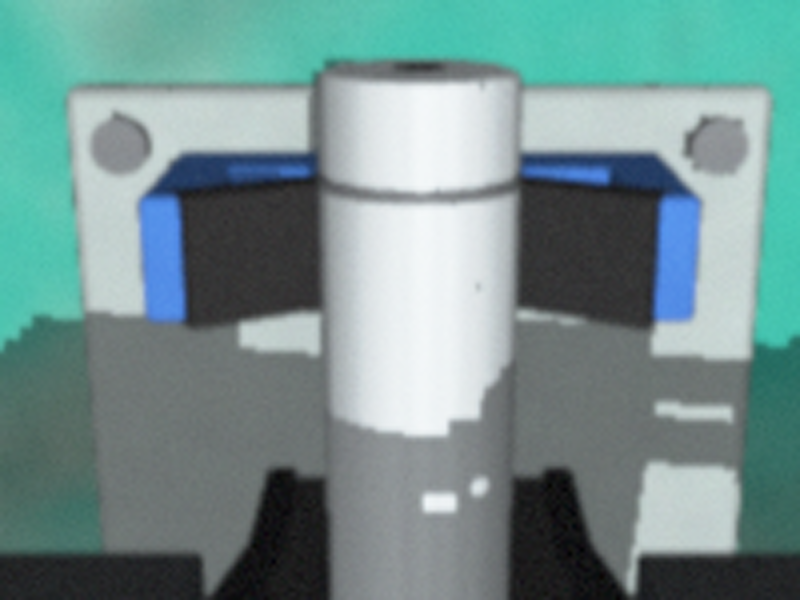

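Run:
```python
from h import *
z=np.load('wrist5.npz')
px=un([(141,197),(699,199),(148,321),(694,321),(68,90),(772,90)],4,150,110)
M=[(-.034,.051,.039),(.034,.051,.039),(-.034,.035,.039),(.034,.035,.039),(-.05,.06,.006),(.05,.06,.006)]
r=fit('wrist',z,px,M,[.467,-.16,0.08]); print(r)
print(fit('wrist',z,px[:4],M[:4],[.467,-.16,0.08]))
x=r[0]
for L,h in((.065,.048),(.065,.024),(.063,.048)):
    for dx in (-.012,0,.012):
        p=proj('wrist',z,[x[0]-L*np.sin(x[2])+dx*np.cos(x[2]),x[1]+L*np.cos(x[2])+dx*np.sin(x[2]),h if dx==0 else .036]); print(L,h,dx,((p-[150,110]+.5)*4-.5).round(1))
```

```text
(array([ 0.4677, -0.1597,  0.0785]), np.float64(4.5), [[-1.8, 0.3], [2.1, -0.1], [-1.4, 1.4], [1.1, 1.4], [-0.9, -1.3], [0.9, -1.2]])
(array([ 0.4677, -0.1594,  0.0777]), np.float64(4.45), [[-1.8, -0.4], [2.1, -0.7], [-1.5, 0.7], [1.1, 0.9]])
0.065 0.048 -0.012 [318.5  76.1]
0.065 0.048 0 [420.9  90.1]
0.065 0.048 0.012 [522.7  76.2]
0.065 0.024 -0.012 [318.5  76.1]
0.065 0.024 0 [420.4  64.2]
0.065 0.024 0.012 [522.7  76.2]
0.063 0.048 -0.012 [318.9  93.2]
0.063 0.048 0 [420.9 108.5]
0.063 0.048 0.012 [522.3  93.3]
```

Request:
jog_arm --pt "0 -0.05 0 0 0 0 0" --pt "0 -0.05 0 0 0 0 0.3" --pt "0 -0.05 0 0 0 0 0.35" --pt "0 -0.05 0 0 0 0 0.5" --pt "0 -0.05 0 0 0 0 0.7" --pt "0 -0.05 0 0 0 0 0.7" --pt "0 -0.05 0 0 0 0 0.7" --pt "0 -0.05 0 0 0 0 0.7"

```text
clock: 9.7
position: [0.4674, -0.1599, 0.2092]
tool_rot: [-1.57, -0.062, 0.062]
wrist_force: [-0.2, 0.1, 0.0]
opening: 0.669
```

Run:
```python
from h import *
s,im,d=snap('wrist','wrist6'); print(s['position'],s['wrist_force'],s['opening'])
cv2.imwrite('pics/w6.png',cv2.resize(im[110:260,150:350],None,fx=4,fy=4,interpolation=cv2.INTER_CUBIC))
```

```text
[ 0.46741687 -0.15985369  0.209181  ] [-0.22272135  0.0842831   0.01752529] 0.6691434982946095
```

View pics/w6.png

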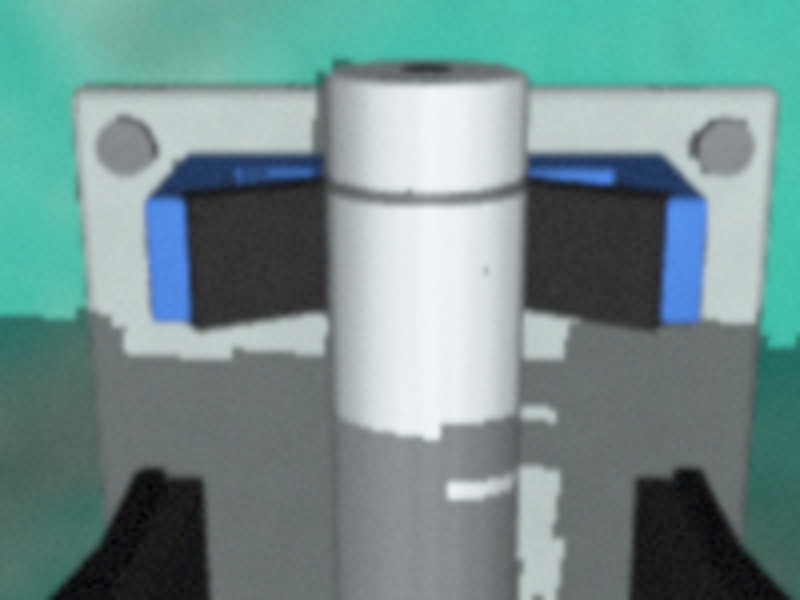

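Request:
jog_arm --pt "0 -3 0 0 0 0 0.8" --pt "0 -8 0 0 0 0 1" --pt "0 -12 0 0 0 0 1" --pt "4 -15 1.5 0 -8 0 1" --pt "8 -15 3 0 -16 0 1" --pt "12 -15 4.5 0 -24 0 1" --pt "16 -15 5.6 0 -32 0 1" --pt "17.7 -15 5.6 0 -40 0 1" --pt "17.7 -15 5.6 0 -48 0 1" --pt "17.7 -15 5.6 0 -56 0 1" --pt "17.7 -15 5.6 0 -64 0 1" --pt "17.7 -15 5.6 0 -72 0 1" --pt "17.7 -15 5.6 0 -78.8 0 1" --pt "17.7 -15 5.6 0 -78.8 0 1" --pt "17.7 -15 5.6 0 -78.8 0 1"

```text
clock: 11.25
position: [0.6394, -0.0903, 0.3591]
tool_rot: [-1.263, -1.12, 1.12]
wrist_force: [-0.6, 0.0, -0.6]
opening: 1.0
```

Run:
```python
from h import *
s,im,d=snap('wrist','wrist7'); print(s['position'],s['q'],s['wrist_force']);print(R.from_rotvec(s['tool_rot']).as_matrix().round(4))
cv2.imwrite('pics/w7.png',cv2.resize(im[110:260,160:360],None,fx=4,fy=4,interpolation=cv2.INTER_CUBIC))
```

```text
[ 0.63937601 -0.09033024  0.35907666] [-0.1351224   0.46803325  0.29315735  1.67199621 -0.15338991  1.02446581
  1.65921543] [-0.60725402  0.02620526 -0.56801802]
[[ 1.195e-01 -3.000e-04 -9.928e-01]
 [ 9.928e-01  2.000e-04  1.195e-01]
 [ 2.000e-04 -1.000e+00  3.000e-04]]
```

View pics/wrist7.png

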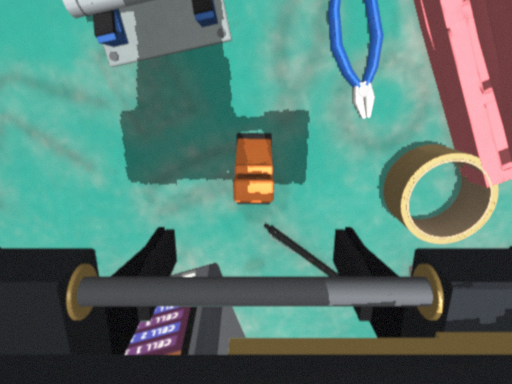

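View pics/w7.png

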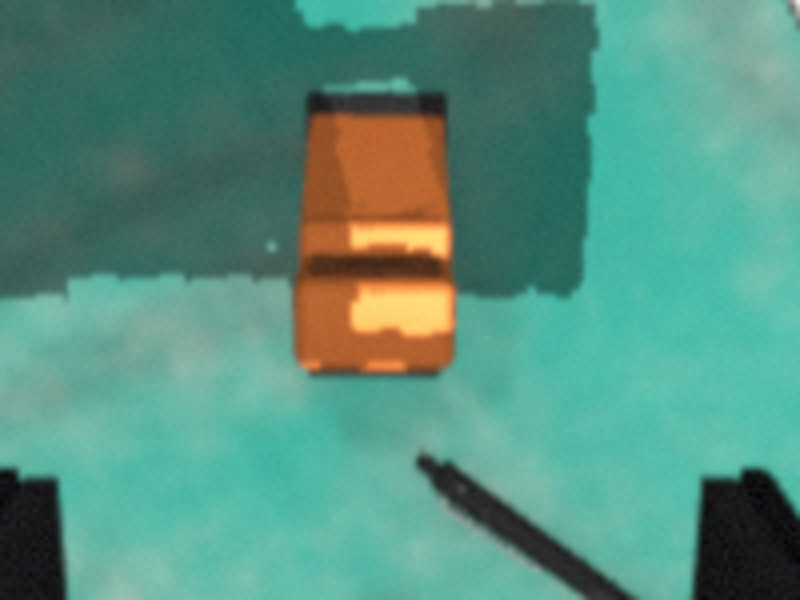

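Run:
```python
from h import *
z=np.load('wrist7.npz')
h=.0385
px=un([(307,94),(446,94),(306,376),(441,376),(296,281),(455,281),(298,364),(453,364)],4,160,110)
M=[(-h,-.018,0),(-h,.018,0),(h,-.018,0),(h,.018,0),(-.01,-.017,.08),(-.01,.017,.08),(.01,-.017,.08),(.01,.017,.08)]
print(fit('wrist',z,px,M,[.639,-.09,-.11]))
print(fit('wrist',z,px[:4],M[:4],[.639,-.09,-.11]))
print(fit('wrist',z,px[4:],M[4:],[.639,-.09,-.11]))
c=cloud('wrist',z); print(np.median(c[183:197,236:270].reshape(-1,3),0))
q=c[175:210,225:285].reshape(-1,3); q=q[(q[:,2]>.078)&(q[:,2]<.09)]; a=np.array([.9928,-.1195]); b=np.array([.1195,.9928])
print(len(q),np.percentile(q[:,:2]@a,[1,99]),np.percentile(q[:,:2]@b,[1,99]))
t=np.percentile(q[:,:2]@a,[1,99]).mean();w=np.percentile(q[:,:2]@b,[1,99]).mean();print(a*t+b*w)
```

```text
(array([ 0.6395, -0.0903, -0.1258]), np.float64(-7.21), [[0.0, -1.1], [0.0, -0.8], [1.0, -1.6], [-0.3, -1.4], [-0.7, -0.1], [0.6, 0.2], [-0.9, 1.8], [0.5, 2.1]])
(array([ 0.6408, -0.0907, -0.1282]), np.float64(-7.34), [[-0.0, 0.2], [-0.1, 0.5], [0.7, -0.5], [-0.6, -0.3]])
(array([ 0.6387, -0.0901, -0.1191]), np.float64(-6.83), [[-0.6, -1.0], [0.6, -0.9], [-0.7, 1.0], [0.7, 1.0]])
[ 0.63730051 -0.09073432  0.08159294]
905 [0.63588069 0.65508752] [-0.0295002   0.00322142]
[ 0.63926646 -0.09018013]
```

Request:
jog_arm --pt "0 4 0 0 0 0 1" --pt "0 8 0 0 0 0 0.8" --pt "0 10.5 0 0 0 0 0.6" --pt "0 11.5 0 0 0 0 0.6" --pt "0 11.7 0 0 0 0 0.5" --pt "0 11.7 0 0 0 0 0.45" --pt "0 11.7 0 0 0 0 0.3" --pt "0 11.7 0 0 0 0 0.3" --pt "0 11.7 0 0 0 0 0.3" --pt "0 11.7 0 0 0 0 0.3" --pt "0 11.7 0 0 0 0 0.3" --pt "0 11.7 0 0 0 0 0.3" --grip_force 30

```text
clock: 12.5
position: [0.6399, -0.0904, 0.2434]
tool_rot: [-1.264, -1.124, 1.121]
wrist_force: [-0.4, 0.7, 5.9]
opening: 0.382
```

Request:
jog_arm --pt "0 -0.15 0 0 0 0 0.3" --pt "0 -0.15 0 0 0 0 0.3"

```text
clock: 12.7
position: [0.6392, -0.0901, 0.2435]
tool_rot: [-1.261, -1.122, 1.123]
wrist_force: [-1.2, -1.1, 1.8]
opening: 0.387
```

Run:
```python
from h import *
s,im,d=snap('wrist','wrist8'); print(s['position'],s['wrist_force'],s['ft_torque'],s['opening'])
im=snap('side','side8')[1];cv2.imwrite('pics/s8.png',cv2.resize(im[90:210,200:340],None,fx=5,fy=5,interpolation=cv2.INTER_CUBIC))
```

```text
[ 0.63918119 -0.09007923  0.2434871 ] [-1.24648353 -1.14347101  1.8116134 ] [0.14200321 0.08982519 0.0161225 ] 0.3870189337385351
```

View pics/wrist8.png

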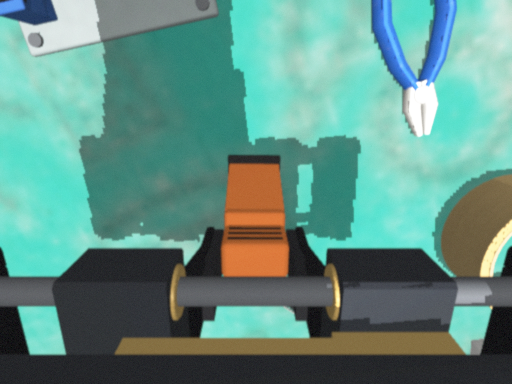

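View pics/s8.png

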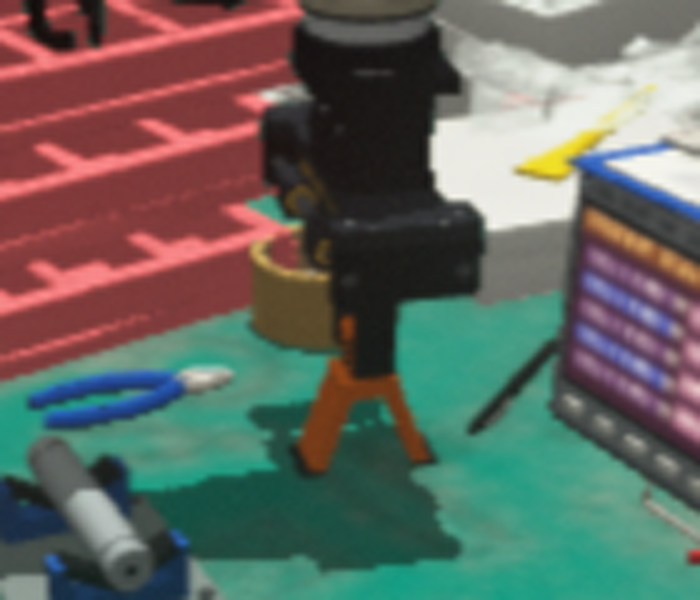

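Request:
jog_arm --pt "0 -2 0 0 0 0 0.3" --pt "0 -6 0 0 0 0 0.3" --pt "0 -10 0 0 0 0 0.3" --pt "-2 -10 4 0 -3 0 0.3" --pt "-4 -10 8 0 -6 0 0.3" --pt "-6.5 -10 12 0 -9 0 0.3" --pt "-8.3 -10 15 0 -11.5 0 0.3" --pt "-8.9 -10 16.2 0 -11.5 0 0.3" --pt "-8.9 -10 16.2 0 -11.5 0 0.3" --pt "-8.9 -10 16.2 0 -11.5 0 0.3"

```text
clock: 13.8
position: [0.4693, -0.159, 0.3438]
tool_rot: [-1.169, -1.272, 1.27]
wrist_force: [0.2, -0.6, -2.2]
opening: 0.386
```

Run:
```python
from h import *
s,im,d=snap('wrist','wrist9'); print(s['position'],s['q'],s['wrist_force'],s['opening']);print(R.from_rotvec(s['tool_rot']).as_matrix().round(4))
cv2.imwrite('pics/w9.png',cv2.resize(im[130:280,155:355],None,fx=4,fy=4,interpolation=cv2.INTER_CUBIC))
im=snap('side','side9')[1];cv2.imwrite('pics/s9.png',cv2.resize(im[120:240,150:290],None,fx=5,fy=5,interpolation=cv2.INTER_CUBIC))
```

```text
[ 0.4693384  -0.15895321  0.34383308] [-3.85328609e-04  2.46928473e-01  2.85433479e-01  2.03274457e+00
 -9.08509813e-02  8.72163113e-01  1.99063610e+00] [ 0.24010627 -0.58389732 -2.21651334] 0.38627477479681005
[[-8.450e-02  1.500e-03 -9.964e-01]
 [ 9.964e-01  2.000e-04 -8.450e-02]
 [ 1.000e-04 -1.000e+00 -1.500e-03]]
```

View pics/wrist9.png

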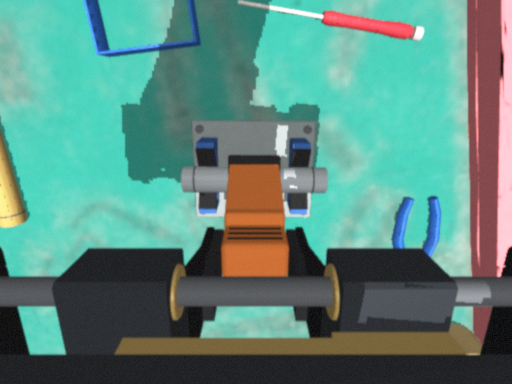

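View pics/w9.png

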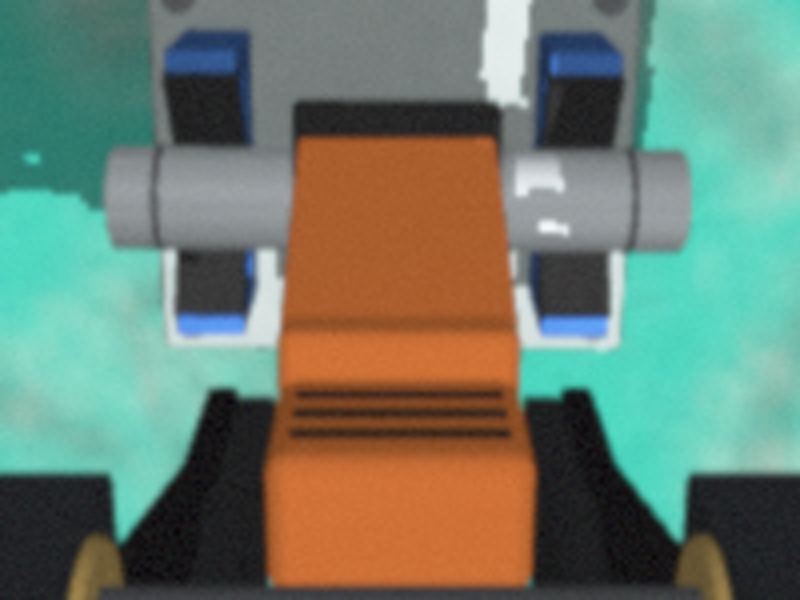

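View pics/s9.png

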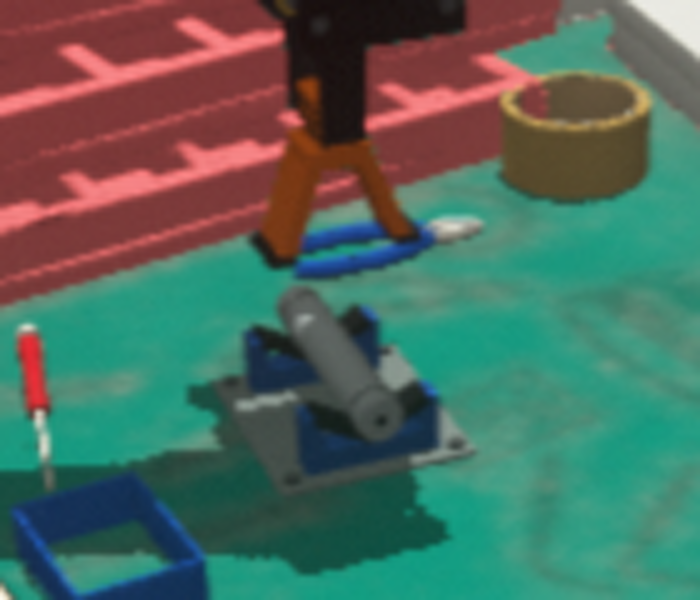

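Run:
```python
from h import *
z=np.load('wrist9.npz')
b=z['pos'][2]-.2435; print('feet',b)
h=.0385
px=un([(295,103),(503,103)],4,155,130)
print('chock feet',fit('wrist',z,px,[(-h,-.018,b),(-h,.018,b)],[.468,-.159,.08]))
px=un([(268,460),(533,460)],4,155,130)
print('chock block top -x edge',fit('wrist',z,px,[(-.01,-.017,b+.08),(-.01,.017,b+.08)],[.468,-.159,.08]))
# cradle: plate lower corners, block top +x edges (z .039,x=.034)
px=un([(170,347),(619,348),(178,314),(245,314),(540,316),(608,316)],4,155,130)
M=[(.05,-.06,.006),(.05,.06,.006),(.034,-.051,.039),(.034,-.035,.039),(.034,.035,.039),(.034,.051,.039)]
print('cradle',fit('wrist',z,px,M,[.468,-.159,.08]))
px=un([(130,147),(130,248),(665,151),(665,249),(106,198),(690,202)],4,155,130)
M=[(-.012,-.0595,.036),(.012,-.0595,.036),(-.012,.0595,.036),(.012,.0595,.036),(0,-.065,.036),(0,.065,.036)]
print('shaft',fit('wrist',z,px,M,[.468,-.159,.08]))
print('tool',z['pos'])
c=cloud('wrist',z)
for v in (160,170,180,190,200,206,210,214,225,232,240,250,260): print(v,c[v,250:262].mean(0).round(4))
# feet expected table under at wrist8 for comparison
```

```text
feet 0.1003330840172954
chock feet (array([ 0.4705, -0.1579,  0.0855]), np.float64(4.9), [[0.3, -0.0], [-0.3, -0.0]])
chock block top -x edge (array([ 0.4699, -0.1578,  0.0853]), np.float64(4.89), [[-1.4, 0.0], [1.4, 0.1]])
cradle (array([ 0.4631, -0.1597,  0.0818]), np.float64(4.69), [[-1.3, -3.8], [0.8, -3.6], [-0.5, 1.8], [-0.2, 1.8], [0.6, 1.6], [0.6, 1.6]])
shaft (array([ 0.4679, -0.1584,  0.0799]), np.float64(4.58), [[1.5, -0.1], [3.0, -0.2], [-1.3, -0.3], [-3.0, 0.2], [2.3, -0.1], [-2.5, -0.4]])
tool [ 0.4693384  -0.15895321  0.34383308]
160 [ 0.4339 -0.1602  0.107 ]
170 [ 0.439  -0.1598  0.1143]
180 [ 0.4428 -0.1595  0.125 ]
190 [ 0.4463 -0.1593  0.1349]
200 [ 0.4496 -0.159   0.1438]
206 [ 0.4513 -0.1589  0.1492]
210 [ 0.4522 -0.1588  0.1532]
214 [ 0.4473 -0.1591  0.1714]
225 [ 0.4592 -0.1582  0.1581]
232 [ 0.4591 -0.1583  0.1674]
240 [ 0.4591 -0.1583  0.1769]
250 [ 0.4619 -0.1581  0.182 ]
260 [ 0.4674 -0.1576  0.182 ]
```

Run:
```python
from h import *
z=np.load('wrist9.npz'); c=cloud('wrist',z)
px=un([(170,347),(619,348),(178,333),(245,333),(540,334),(608,334)],4,155,130)
M=[(.05,-.06,.006),(.05,.06,.006),(.034,-.051,.039),(.034,-.035,.039),(.034,.035,.039),(.034,.051,.039)]
print('cradle',fit('wrist',z,px,M,[.468,-.159,.08]))
a=.0801; ux=np.array([np.cos(a),np.sin(a)]); o=np.array([.4678,-.1595])
L=(c[...,:2]-o)@np.array([[ux[0],-ux[1]],[ux[1],ux[0]]])
for sl,n in (((slice(160,200),slice(183,195)),'left end'),((slice(160,200),slice(315,325)),'right end'),((slice(160,200),slice(218,228)),'midL'),((slice(160,200),slice(283,290)),'midR')):
    X=L[sl][...,0].ravel();Z=c[sl][...,2].ravel();k=(Z>.040)&(Z<.06);X,Z=X[k],Z[k]
    f=lambda p:np.hypot(X-p[0],Z-p[1])-.012
    r=least_squares(f,[0,.037],loss='soft_l1',f_scale=.0005); print(n,len(X),r.x.round(4),Z.max().round(4),L[sl][...,1].mean().round(4))
k=(slice(228,242),slice(235,275)); print('block -x face local x',np.median(L[k][...,0]),'end cols y',L[k][:,0,1].mean(),L[k][:,-1,1].mean())
for u in (230,240,250,260,270,280): print(u,L[236,u].round(4),c[236,u,2].round(4))
```

```text
cradle (array([ 0.4665, -0.1595,  0.0834]), np.float64(4.78), [[-1.1, -0.7], [0.6, -0.8], [-0.4, 0.4], [-0.1, 0.4], [0.5, 0.3], [0.4, 0.4]])
left end 293 [0.0001 0.0373] 0.0514 -0.0598
right end 242 [0.0001 0.0373] 0.0507 0.0623
midL 239 [0.0001 0.0372] 0.0505 -0.0277
midR 166 [0.0001 0.0373] 0.0506 0.0307
block -x face local x -0.008641139336458308 end cols y -0.008732093108271869 0.01153838730611574
230 [-0.0082 -0.0113] 0.1717
240 [-0.0085 -0.0061] 0.1721
250 [-0.0085 -0.0009] 0.1721
260 [-0.0077  0.0043] 0.1705
270 [-0.0087  0.0094] 0.1723
280 [-0.0083  0.0146] 0.1716
```

Request:
jog_arm --pt "-0.1 2 0.16 0 0 0 0.3" --pt "-0.1 4 0.16 0 0 0 0.3" --pt "-0.1 5.5 0.16 0 0 0 0.3" --pt "-0.1 6.5 0.16 0 0 0 0.3" --pt "-0.1 7 0.16 0 0 0 0.3" --pt "-0.1 7 0.16 0 0 0 0.3"

```text
clock: 14.5
position: [0.4672, -0.1604, 0.2732]
tool_rot: [-1.167, -1.271, 1.271]
wrist_force: [0.3, 0.2, -1.1]
opening: 0.39
```

Run:
```python
from h import *
s,im,d=snap('wrist','wrist10'); print(s['position'],s['wrist_force'],s['opening']);print(R.from_rotvec(s['tool_rot']).as_matrix().round(4))
cv2.imwrite('pics/w10.png',cv2.resize(im[110:260,155:355],None,fx=4,fy=4,interpolation=cv2.INTER_CUBIC))
im=snap('side','side10')[1];cv2.imwrite('pics/s10.png',cv2.resize(im[140:240,160:280],None,fx=6,fy=6,interpolation=cv2.INTER_CUBIC))
z=np.load('wrist10.npz'); c=cloud('wrist',z)
a=.0801; ux=np.array([np.cos(a),np.sin(a)]); o=np.array([.4678,-.1595])
L=(c[...,:2]-o)@np.array([[ux[0],-ux[1]],[ux[1],ux[0]]])
for v in range(120,262,6): print(v,L[v,250:262,0].mean().round(4),c[v,250:262,2].mean().round(4), '|',L[v,205:215,0].mean().round(4),c[v,205:215,2].mean().round(4))
```

```text
[ 0.4671699  -0.16043782  0.27319549] [ 0.25189419  0.1847001  -1.06265661] 0.3898937935660915
[[-8.440e-02 -9.000e-04 -9.964e-01]
 [ 9.964e-01  2.000e-04 -8.440e-02]
 [ 2.000e-04 -1.000e+00  9.000e-04]]
120 -0.0604 0.0043 | -0.0602 0.0043
126 -0.0559 0.0045 | -0.0557 0.0041
132 -0.0514 0.0041 | -0.0512 0.0039
138 -0.0473 0.0076 | -0.0472 0.0076
144 -0.0428 0.0078 | -0.0426 0.0074
150 -0.0382 0.0075 | -0.038 0.0078
156 -0.0394 0.0359 | -0.0336 0.009
162 -0.0353 0.0363 | -0.0298 0.013
168 -0.0323 0.041 | -0.0253 0.0136
174 -0.0299 0.0477 | -0.0205 0.0132
180 -0.0324 0.0708 | -0.0159 0.0136
186 -0.0256 0.0606 | -0.0191 0.0399
192 -0.0237 0.0666 | -0.0068 0.0156
198 -0.0215 0.0716 | -0.011 0.0417
204 -0.0197 0.0768 | -0.0082 0.0462
210 -0.0183 0.0827 | -0.0047 0.0484
216 -0.0164 0.0872 | -0.0009 0.0496
222 -0.019 0.1014 | 0.004 0.0486
228 -0.0115 0.0923 | -0.0067 0.0819
234 -0.0114 0.0994 | -0.012 0.1011
240 -0.0112 0.106 | -0.0117 0.1072
246 -0.0102 0.1106 | -0.0114 0.1132
252 -0.0076 0.1118 | -0.0112 0.1186
258 -0.0042 0.1116 | -0.0109 0.1236
```

View pics/w10.png

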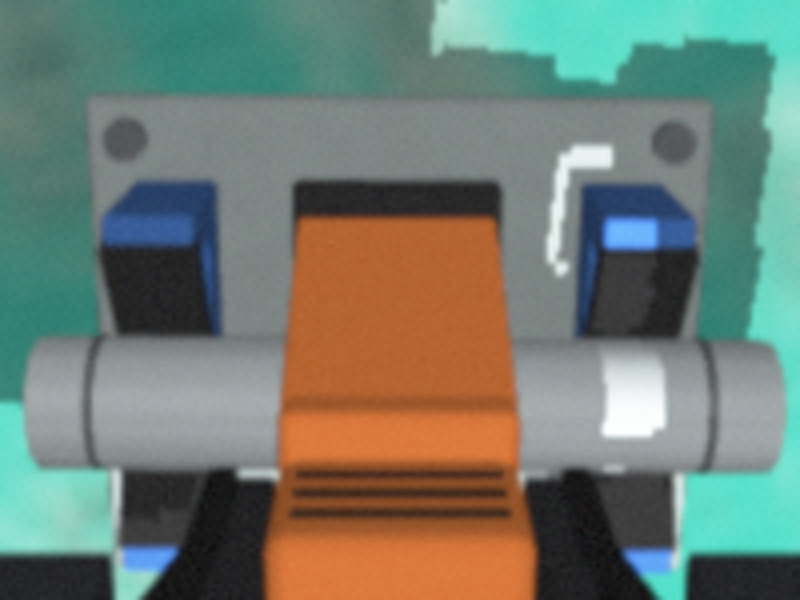

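View pics/s10.png

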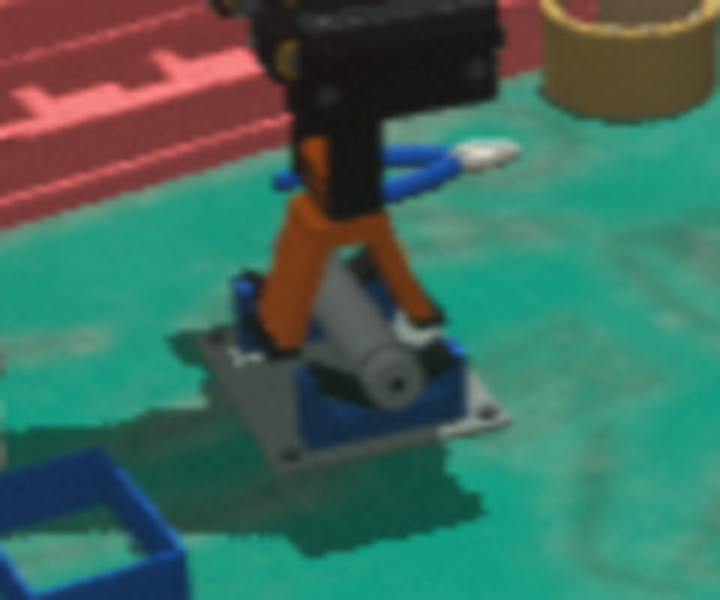

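Request:
jog_arm --pt "0 0.3 -0.12 0 0 0 0.3" --pt "0 0.8 -0.12 0 0 0 0.3" --pt "0 1.2 -0.12 0 0 0 0.3" --pt "0 1.5 -0.12 0 0 0 0.3" --pt "0 1.5 -0.12 0 0 0 0.3" --pt "0 1.5 -0.12 0 0 0 0.3"

```text
clock: 15.2
position: [0.4679, -0.1607, 0.2586]
tool_rot: [-1.168, -1.27, 1.271]
wrist_force: [-0.4, 0.2, -2.1]
opening: 0.387
```

```bash
cat > chk.py <<'E'
from h import *
import sys
f=sys.argv[1]
s,im,d=snap('wrist','w_'+f); print(s['position'],s['wrist_force'],s['ft_torque'],s['opening']);print(R.from_rotvec(s['tool_rot']).as_matrix().round(4))
z=np.load('w_'+f+'.npz'); c=cloud('wrist',z)
a=.0801; ux=np.array([np.cos(a),np.sin(a)]); o=np.array([.4678,-.1595])
L=(c[...,:2]-o)@np.array([[ux[0],-ux[1]],[ux[1],ux[0]]])
X,Y,Z=L[...,0],L[...,1],c[...,2]
b=s['position'][2]-.2435
k=(abs(X+.01)<.006)&(abs(Y)<.012)&(Z>b+.062)&(Z<b+.076); print('face',k.sum(),np.median(X[k])+.01)
k=(abs(X)<.02)&(abs(Y)<.06)&(abs(Y)>.022)&(Z>.041)&(Z<.056)
x,zz=X[k],Z[k]; r=least_squares(lambda p:np.hypot(x-p[0],zz-p[1])-.012,[0,.037],loss='soft_l1',f_scale=.0005); print('shaft',k.sum(),r.x.round(4))
im=snap('side','s_'+f)[1];cv2.imwrite(f'pics/s_{f}c.png',cv2.resize(im[140:240,160:280],None,fx=6,fy=6,interpolation=cv2.INTER_CUBIC))
E
python3 chk.py 11
```

```text
[ 0.46787817 -0.16069808  0.25861429] [-0.40503765  0.18027901 -2.13325348] [ 0.04414902  0.04766473 -0.00703407] 0.3867931257857333
[[-8.360e-02 -2.000e-04 -9.965e-01]
 [ 9.965e-01  1.000e-04 -8.360e-02]
 [ 1.000e-04 -1.000e+00  2.000e-04]]
face 541 -0.0005825033230064201
shaft 3547 [-0.0001  0.0373]
```

View pics/s_11c.png

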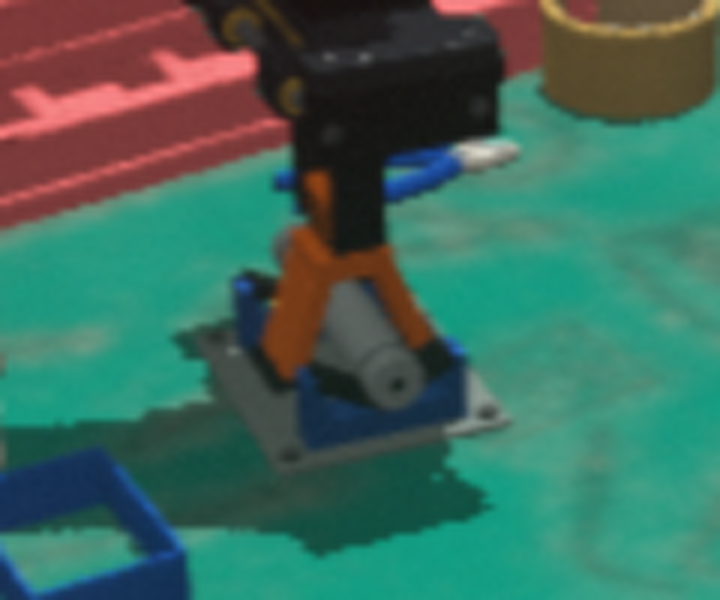

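Request:
jog_arm --pt "0 0.3 -0.05 0 0 0 0.3" --pt "0 0.5 -0.05 0 0 0 0.3" --pt "0 0.7 -0.05 0 0 0 0.3" --pt "0 0.85 -0.05 0 0 0 0.3" --pt "0 0.85 -0.05 0 0 0 0.3" --pt "0 0.85 -0.05 0 0 0 0.3"

```text
clock: 15.9
position: [0.4684, -0.1606, 0.2501]
tool_rot: [-1.168, -1.271, 1.271]
wrist_force: [-0.4, 0.6, -2.8]
opening: 0.392
```

```bash
python3 chk.py 12
```

```text
[ 0.46840321 -0.16062027  0.2501455 ] [-0.42775542  0.57917655 -2.751855  ] [ 0.02000803  0.00086784 -0.00261508] 0.39187594142264676
[[-8.370e-02 -1.000e-04 -9.965e-01]
 [ 9.965e-01  1.000e-04 -8.370e-02]
 [ 1.000e-04 -1.000e+00  1.000e-04]]
face 529 -2.5631265202724282e-05
shaft 3706 [-0.0001  0.0373]
```

Centred; lower to contact.

Request:
jog_arm --pt "0 0.05 0 0 0 0 0.3" --pt "0 0.1 0 0 0 0 0.3" --pt "0 0.15 0 0 0 0 0.3" --pt "0 0.15 0 0 0 0 0.3"

```text
clock: 16.4
position: [0.4687, -0.1607, 0.2493]
tool_rot: [-1.169, -1.271, 1.27]
wrist_force: [-0.5, 0.2, 5.2]
opening: 0.389
```

```bash
python3 chk.py 13
```

```text
[ 0.46868438 -0.16070675  0.24932845] [-0.45406936  0.24943934  5.15640882] [ 0.22196143  0.35048972 -0.04173972] 0.388743377832068
[[-8.350e-02  8.000e-04 -9.965e-01]
 [ 9.965e-01  2.000e-04 -8.350e-02]
 [ 1.000e-04 -1.000e+00 -8.000e-04]]
face 550 0.00039740274790984846
shaft 3749 [-0.0001  0.0373]
```

View pics/s_13c.png

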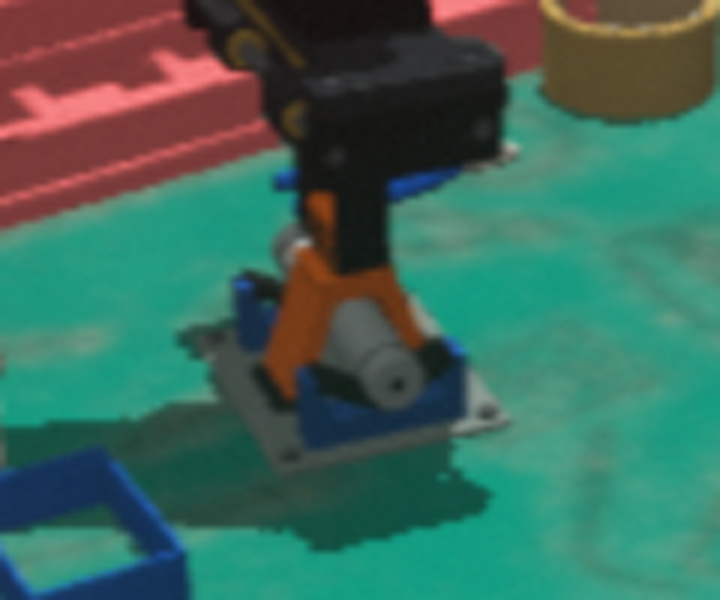

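View pics/w_13.png

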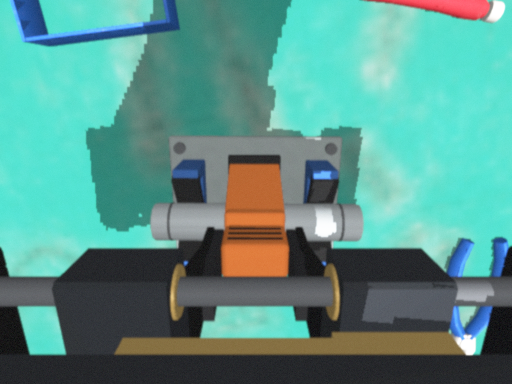

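Request:
jog_arm --pt "0 -0.1 0 0 0 0 0.3" --pt "0 -0.1 0 0 0 0 0.42" --pt "0 -0.1 0 0 0 0 0.48" --pt "0 -0.1 0 0 0 0 0.6" --pt "0 -0.1 0 0 0 0 0.7" --pt "0 -0.1 0 0 0 0 0.7" --pt "0 -0.1 0 0 0 0 0.7" --pt "0 -0.1 0 0 0 0 0.7" --pt "0 -1 0 0 0 0 0.7" --pt "0 -4 0 0 0 0 0.7" --pt "0 -8 0 0 0 0 0.7" --pt "0 -12 -2 0 0 0 0.7" --pt "0 -15 -5 0 0 0 0.7" --pt "0 -15 -9 0 0 0 0.7" --pt "0 -15 -9 0 0 0 0.7" --pt "0 -15 -9 0 0 0 0.7"

```text
clock: 18.1
position: [0.5581, -0.1529, 0.3986]
tool_rot: [-1.167, -1.27, 1.272]
wrist_force: [-0.3, -0.2, -0.3]
opening: 0.704
```

Run:
```python
from h import *
s,im,d=snap('wrist','wf'); print(s['clock'],s['position'],s['wrist_force'],s['opening'])
cv2.imwrite('pics/wfc.png',cv2.resize(im[20:220,150:370],None,fx=3,fy=3,interpolation=cv2.INTER_CUBIC))
im=snap('side','sf')[1];cv2.imwrite('pics/sfc.png',cv2.resize(im[140:280,160:320],None,fx=4.2,fy=4.2,interpolation=cv2.INTER_CUBIC))
```

```text
18.1 [ 0.55811254 -0.15285176  0.39858777] [-0.34333972 -0.23064129 -0.30510652] 0.7039697908887834
```

View pics/wf.png

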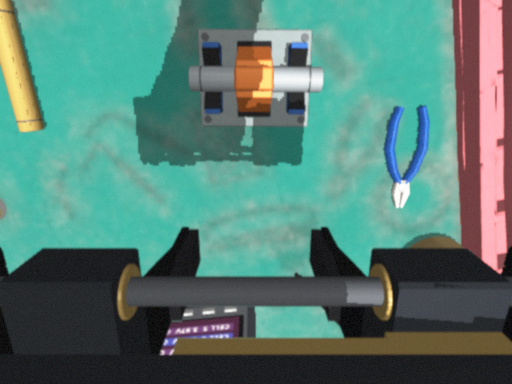

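View pics/sfc.png

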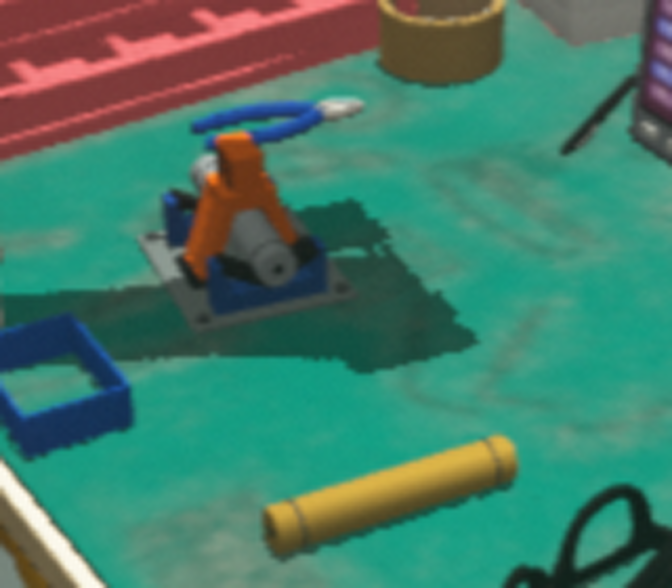

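Run:
```python
from h import *
z=np.load('wf.npz'); c=cloud('wrist',z)
a=.0801; ux=np.array([np.cos(a),np.sin(a)]); o=np.array([.4678,-.1595])
L=(c[...,:2]-o)@np.array([[ux[0],-ux[1]],[ux[1],ux[0]]])
X,Y,Z=L[...,0],L[...,1],c[...,2]
k=(Z>.083)&(Z<.095)&(abs(X)<.03)&(abs(Y)<.04)
print('block top',k.sum(),np.percentile(X[k],[2,98]),np.percentile(Y[k],[2,98]),np.median(Z[k]))
A=np.c_[X[k],Y[k],np.ones(k.sum())];print('tilt',np.linalg.lstsq(A,Z[k],rcond=None)[0])
r=cv2.minAreaRect(np.c_[X[k],Y[k]].astype(np.float32)*1000);print(r)
k=(abs(X)<.02)&(abs(Y)<.06)&(abs(Y)>.022)&(Z>.041)&(Z<.056)
x,zz=X[k],Z[k]; print('shaft',least_squares(lambda p:np.hypot(x-p[0],zz-p[1])-.012,[0,.037],loss='soft_l1',f_scale=.0005).x)
k=(Z>.042)&(Z<.056)&(abs(X)<.012)&(abs(Y)<.08);print('shaft y ends',Y[k].min(),Y[k].max())
k=(Z>.037)&(Z<.043)&(abs(X)<.036)&(abs(X)>.028);print('block ends',Y[k].min(),Y[k].max())
# brass unchanged in side view
d=cv2.absdiff(np.load('side0.npz')['im'],np.load('sf.npz')['im'])[240:280,215:290];print('brass diff',d.mean(),d.max())
```

```text
block top 938 [-0.00883461  0.00970061] [-0.0168952   0.01524629] 0.0873918154775343
tilt [-0.01929307  0.00118034  0.08729156]
((0.5926246643066406, -1.0257720947265625), (20.28676414489746, 33.74879837036133), 1.5595440864562988)
shaft [-1.99097818e-05  3.73237373e-02]
shaft y ends -0.06351609215178654 0.06605720838507828
block ends -0.05104354937642487 0.22451380462459056
brass diff 4.814222222222222 11
```

View pics/wfc.png

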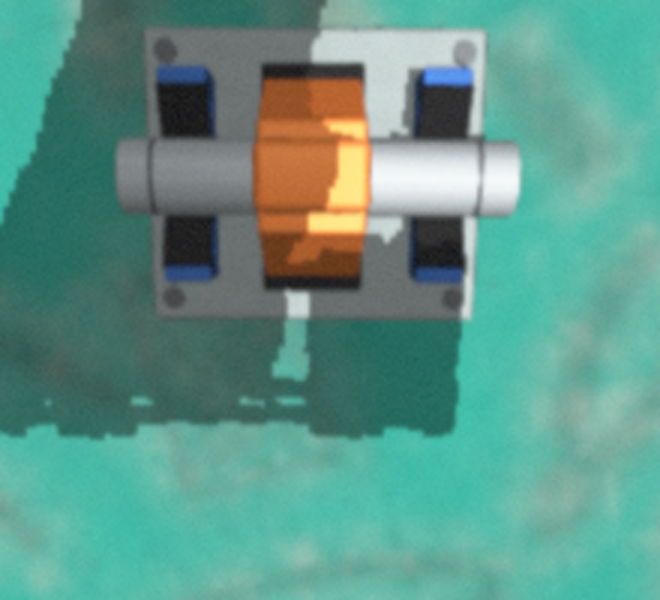

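```bash
python3 -c "
from cell import manip
print(manip.job_done()); print(manip.state()['clock'])"
```

```text
the job is handed in; nothing more can be done
None
the job is handed in; nothing more can be done
```

I gripped the steel shaft across its middle and lowered it into both V-notches until the cradle pushed back with about 6 N, then let go. I then set the orange chock over the middle of the shaft until its feet met the base plate (about 5 N), released it and backed the arm off. The job was handed in at about 18 s, with no force over about 7 N showing in any reading.

**Last checks (camera, after backing off):**
- **Shaft:** it sits on the seat line and about 1 mm off centre lengthwise. Its height reads 37.3 mm against 36 mm, and the depth readings run 1–4 mm high everywhere.
- **Chock:** it is within about 1 mm of the seat in x and y. It is turned 1.6° from square, and its top reads 87.4 mm against 86 mm, which fits feet on the plate given the same high readings.
- **Chock tilt:** the depth fit gave about 1.1° on the 20 mm top. I put that down to noise at the edges, because the arm height at contact agreed with both feet standing on the plate.
- **Brass shaft:** I never touched it, and the side pictures before and after show no movement.

**Disagreement:** while I was lining up the chock, the foot-edge fit put it about 1 mm further along +x than the depth fit. I went by the depth fit, and the chock went down without any sideways force.

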